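# Shut the steriliser and set its timer

## Robot

A 7-joint arm with a two-finger parallel gripper is mounted at the origin on a cart in front of the work surface, level with it; the furniture and walls round the work are solid. World frame = base frame: x ahead of the robot, y to its left, z up, the work surface at z = 0. Lengths are in m, angles in degrees, forces in N, time in s.
With the tool pointing down it reaches from about 0.425 to 0.925 m from the base axis. Payload 6.8 kg.
Tool frame: the origin (TCP) lies between the finger pads; the fingertips stand 8 mm ahead of it and the grasp point (between the pads) lies 11 mm behind it; y points along the fingers, z is the direction in which the jaws open and shut, and the axes are right-handed (so a half turn about y gives the same grasp; the last joint's range is limited). The gripper opens to 88 mm and grips with 3 to 60 N. Pads are 20 mm wide; open, the fingers measure 115 mm over their backs; the gripper's body (75 mm by 178 mm) begins 61 mm behind the grasp point.
Start: joints at [-80.048, 27.33, 1.283, 89.118, -0.659, 63.558, -4.761], TCP at [0.188, 0.648, 0.231] pointing down, gripper open.
Joint ranges: [-169.35, 169.35], [-19.33, 120.38], [-80.79, 83.38], [13.8, 139.57], [-78.32, 258.32], [9.67, 109.79], [-169.56, 169.56]. Speed limits (degrees/s): [136.94, 136.94, 180, 180, 180, 180, 180].

## Interface

Orientations are given as [roll, pitch, yaw] about the fixed x, y, z axes, in that order (R = Rz(yaw) Ry(pitch) Rx(roll)).
In Python, from cell import ctrl gives the robot as it stands. The module is installed in compiled form; this text tells all that it offers.
- The arm moves only by the tool servo_tool, never from a script. Its argument "deltas" is a list of rows, each an object of numbers: "x", "y", "z": the shift along the tool's x, y, z in cm; "wx", "wy", "wz": the turn, a rotation vector about the tool's x, y, z in rad; "fingers": the opening, from 0 (shut) to 1 (fully open). In form: [{"x": .., "y": .., "z": .., "wx": .., "wy": .., "wz": .., "fingers": ..}, ...]. A call has 1 to 10 rows; each row is the pose to reach, as a shift and turn from the pose commanded when the call began, along the tool's axes at that moment; what a row does not reach only later rows make up. A row lasts 1/8 s, in which the tool goes at most 62.5 mm and 10.7 degrees, less where a joint would pass 70% of its speed; a pose out of reach is approached as far as the arm can. A call with a gripper value outside its range is refused whole. The fingers move at their own pace and stop on an object; "force" is the grip in N (left out, the last holds). Time passes only in rows, so rows that repeat a pose let the fingers close. It gives the time, the measured TCP pose, the force and the opening at its end, in the units of the state.
- ctrl.get_obs(): the state, without advancing time (a new reading comes with each control period).
- ctrl.capture(name): name is "scene" or "side" or "wrist"; returns a dict with "frame" (480x640x3 uint8, blue, green, red), "z_map" (480x640 float32, m along the optical axis (not along the pixel's ray), 0 where there is no reading), "intrinsics" (3x3 intrinsics, pixels), "R" (3x3) and "t" (3): a world point X has camera coordinates R X + t; the wrist camera has in their place "hand_eye" (4x4, takes a point from camera to tool coordinates, whose origin is the TCP and whose axes are the tool frame's). Camera axes: x right, y down, z forward; pixel columns grow to the right and rows downward; lengths in m; the calibration is good to about 2 mm. A picture is of the moment at which its call begins: read the wrist's pose just before it.
- ctrl.finish_job(): hands the job in, once; it reports no verdict.
The state is a dict: "t": time; "q": joint angles; "dq": joint speeds; "effort": joint torques, N m; "ee_pos": TCP position; "orientation": TCP orientation; "force": force on the tool from outside, world axes, zero at the start; "torque": the same for the moment, N m; "finger_gap": opening from 0.0 (shut) to 1.0 (fully open).
Only numpy, scipy, OpenCV 4.12 (cv2) and the standard library are available. Lean on these libraries where they do the work, as an engineer would, in place of code of your own. Each camera call takes 0.05 s, during which the arm holds its last target.

## Task

Start the worktop steriliser on the glass inside it: swing its lid down and press the lid's free edge, at the tab, until the spring catch clicks and the lid stays flush. Then twist the timer clockwise past its last mark (20 minutes) and turn it back to the middle mark (10 minutes). Leave the glass standing inside and do not push or knock over the things standing around.

Things in the scene. Friction and masses are not known exactly. Their poses are not given: they have to be found in the camera images.
- steriliser: White worktop steriliser, fixed, 170 mm deep (x), 235 mm wide (y). Origin: centre of its underside; x to its back (away from the robot, turned up to 0.3 rad), y to its left. Right: chamber 145 mm wide, centred at y = -45 mm, rim 85 mm high, floor 6 mm. Left: timer housing 88 mm wide, centred at y = +73 mm, 105 mm high. A grey spring catch is at the chamber's front, reaching to x = -114 mm.
- lid_hinge (a point): Middle of the lid's hinge axis, which runs along the steriliser's y at its back: x = 85 mm, y = -45 mm from the steriliser's origin, 87 mm high. The aluminium lid is 175 mm from hinge to free edge, 143 mm wide, 8 mm thick; its under side lies in the plane of the axis, its upper (outer) face 8 mm outside it (a panel in the middle is 1 mm prouder).
- lid (a joint): Lid angle (rad): 0 shut and latched, growing as it opens up and back; starts at 0.9 to 1.25. The hinge is stiff (0.15 N m): the lid stays where left. Lowered without a firm press it rests on the catch at about 0.08, its tab 14 mm too high; a steady press on the tab, about 8 to 12 N, until flush takes it past the catch, which snaps over and holds it within 0.01 of shut.
- lid_tab (a point): Centre of the upper face of the grey press tab (30 mm long, 50 mm wide) in the middle of the lid's free edge, 187 mm from the hinge axis. Turns with the lid: x along the lid towards the hinge, z out of its upper (outer) face. Shut, the tab's upper face is 95 mm high.
- timer (a joint): Timer angle (rad): 0 off (its start), growing clockwise seen from above, stop at 1.5. Five marks on the housing stand every 0.3 rad: 0, 5, 10, 15 and 20 minutes at 0, 0.3, 0.6, 0.9 and 1.2; those at 0, 10 and 20 are longer. It stays where it is left (friction 0.06 N m).
- timer_grip (a point): Point on the timer's vertical axis at the height to grip, 132 mm high, y = +73 mm from the steriliser's origin. Black knob: disc of 60 mm diameter, top 111 mm high; grip bar across it 52 mm long, 14 mm thick, top 141 mm. x runs along the bar to the pointer end (white line): 0.6 rad left of the steriliser's x at 0, straight back at 10 minutes, 0.6 rad right at 20.
- glass: Clear shot glass, 46 mm diameter, 57 mm high, standing in the chamber. Origin: centre of its underside; z up.
- mug: Striped mug, 84 x 123 x 91 mm, a bystander. Origin under its middle.
- soup_tin: Soup tin, 75 mm diameter, 58 mm high, a bystander. Origin under its middle.
- salt_shaker: Glass salt shaker, 44 mm diameter, 90 mm high, a bystander close to the right side of the steriliser. Origin under its middle.
- pepper_mill: Dark wooden pepper mill, 58 mm diameter, 160 mm high, a bystander. Origin under its middle.
- honey_jar: Honey jar with a lid, 60 mm diameter, 86 mm high, a bystander. Origin under its middle.

How it is judged:
By the outcome, as a careful person would: the job done as asked, in the order asked, and still so for the second after the job is handed in, with the robot touching nothing.
It also fails if it takes over 54 s, if anything falls off the work surface, if the arm or the gripper's body presses on something with over 40 N, if the wrist force passes 120 N, or if a joint passes its speed limit or range.

## Working session

There is one attempt and no reset: what is moved stays moved. The work goes in short steps, Python scripts to look and compute and a tool call to move; the robot and the scene stay as the last step left them, time stands still between calls to the robot, and variables do not carry over. Pictures are saved under pics/ and viewed, and the job is handed in when it is done.

Besides the shell and the picture viewer there is one more tool, called after ">>>" as name(argument=value, ...) on one line, values as JSON. servo_tool: Moves the arm, as the interface text tells. Its arguments: {"type":"object","properties":{"deltas":{"type":"array","items":{"type":"object","properties":{"x":{"type":"number"},"y":{"type":"number"},"z":{"type":"number"},"wx":{"type":"number"},"wy":{"type":"number"},"wz":{"type":"number"},"fingers":{"type":"number"}}}},"force":{"type":"number"}},"required":["deltas"]}

```bash
mkdir -p pics; python3 - <<'E'
from cell import ctrl
import cv2,numpy as np
o=ctrl.get_obs()
for k,v in o.items(): print(k,np.round(v,3))
for n in ["scene","side"]:
    c=ctrl.capture(n); cv2.imwrite(f"pics/{n}0.png",c["frame"]); np.savez(f"{n}0.npz",**c)
    print(n,c["intrinsics"].tolist(),np.round(c["R"],3).tolist(),c["t"], "cam", -c["R"].T@c["t"])
E
```

```text
t 0.0
q [-80.049  27.376   1.28   89.175  -0.659  63.561  -4.76 ]
dq [ 0.066  0.032 -0.001  0.049 -0.064  0.023  0.038]
effort [ 0.0000e+00 -5.8284e+01  1.5340e+00 -2.7261e+01 -5.4000e-02  1.7000e-02
  0.0000e+00]
ee_pos [0.188 0.648 0.23 ]
orientation [-9.0105e+01 -7.0000e-03 -1.6143e+01]
force [ 0.135 -0.772 -0.361]
torque [ 0.038 -0.005 -0.025]
finger_gap 1.005
scene [[480.78870154900704, 0.0, 314.5306740384245], [0.0, 480.78870154900704, 240.83021286261587], [0.0, 0.0, 1.0]] [[-0.988, -0.153, -0.003], [-0.09, 0.597, -0.797], [0.124, -0.788, -0.604]] [0.56050605 0.19576183 1.01658758] cam [0.44592285 0.76955355 0.77128476]
side [[601.8399718903356, 0.0, 324.1508295549294], [0.0, 601.8399718903356, 241.43546404873058], [0.0, 0.0, 1.0]] [[-0.976, -0.219, 0.001], [-0.147, 0.656, -0.74], [0.162, -0.723, -0.672]] [0.57686169 0.22283503 1.13001241] cam [0.41317616 0.79645682 0.92428074]
```

View pics/scene0.png

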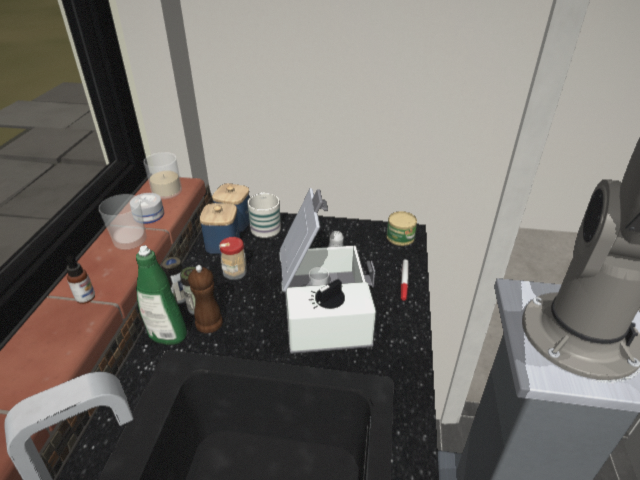

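View pics/side0.png

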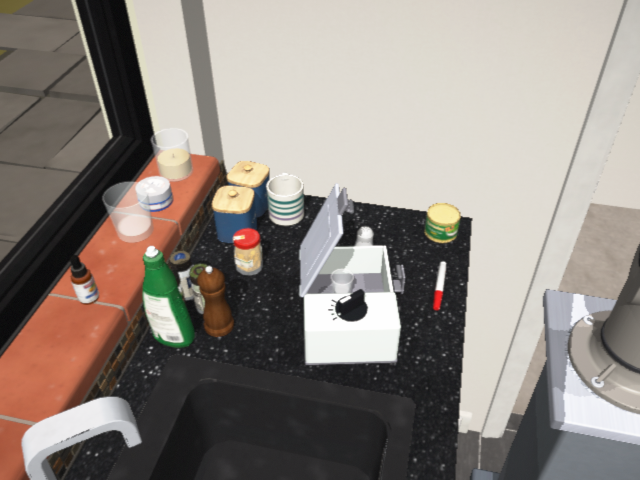

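```bash
cat > h.py <<'E'
import numpy as np,cv2
def load(n): return dict(np.load(n+".npz"))
def cloud(c):
    K=c["intrinsics"];z=c["z_map"];v,u=np.mgrid[0:480,0:640]
    P=np.stack([(u-K[0,2])/K[0,0]*z,(v-K[1,2])/K[1,1]*z,z],-1)
    return (P-c["t"])@c["R"]
def ray(c,u,v,h):
    K=c["intrinsics"];d=c["R"].T@np.array([(u-K[0,2])/K[0,0],(v-K[1,2])/K[1,1],1]);o=-c["R"].T@c["t"]
    return o+d*(h-o[2])/d[2]
def proj(c,X):
    p=c["R"]@np.array(X)+c["t"];p=c["intrinsics"]@p;return p[:2]/p[2]
E
python3 - <<'E'
from h import *
for n,(a,b,w,h) in {"scene0":(270,180,130,180),"side0":(290,175,130,200)}.items():
    c=load(n);im=c["frame"][b:b+h,a:a+w]
    cv2.imwrite(f"pics/{n}z.png",cv2.resize(im,None,fx=3,fy=3,interpolation=cv2.INTER_CUBIC) if h<=200 else im)
    P=cloud(c)
    print(n,(c["z_map"]>0).mean())
    for p in ([(330,340),(360,315),(345,296),(300,240),(330,265),(335,240)] if n=="scene0" else [(350,345),(380,330),(350,305),(325,240),(365,240),(443,225)]):
        print(p,P[p[1],p[0]].round(3))
E
```

```text
scene0 0.95736328125
(330, 340) [0.517 0.124 0.03 ]
(360, 315) [0.461 0.111 0.097]
(345, 296) [0.494 0.071 0.104]
(300, 240) [0.595 0.008 0.186]
(330, 265) [ 0.546 -0.101  0.036]
(335, 240) [ 0.54  -0.143  0.08 ]
side0 0.9690983072916667
(350, 345) [0.515 0.125 0.057]
(380, 330) [0.465 0.111 0.096]
(350, 305) [0.524 0.092 0.127]
(325, 240) [0.587 0.014 0.2  ]
(365, 240) [ 0.535 -0.145  0.07 ]
(443, 225) [ 0.377 -0.254  0.05 ]
```

View pics/side0z.png

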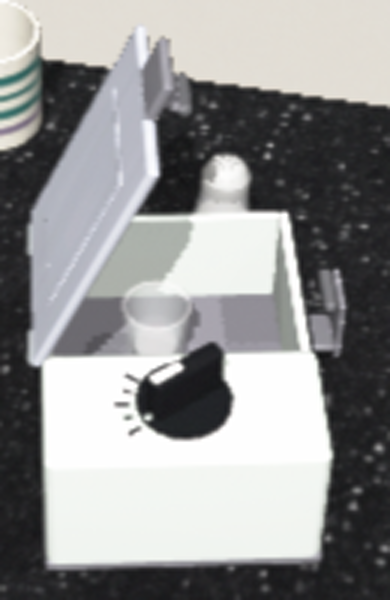

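View pics/scene0z.png

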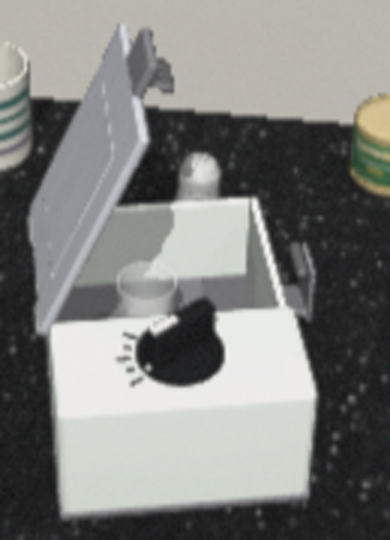

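```bash
python3 - <<'E'
from h import *
for n in ["scene0","side0"]:
    c=load(n);P=cloud(c);im=c["frame"]
    g=cv2.cvtColor(im,cv2.COLOR_BGR2HSV)
    near=(np.abs(P[...,0]-.52)<.2)&(np.abs(P[...,1])<.25)
    m=near&(np.abs(P[...,2]-.105)<.006)&(P[...,1]>.02)&(P[...,0]>.4)
    m=cv2.morphologyEx(m.astype(np.uint8),cv2.MORPH_OPEN,np.ones((3,3)))
    k,l,s,_=cv2.connectedComponentsWithStats(m);i=1+np.argmax(s[1:,4])
    v,u=np.nonzero(l==i)
    X=np.array([ray(c,a,b,.105)[:2] for a,b in zip(u,v)])
    r=cv2.minAreaRect((X*1000).astype(np.float32));print(n,r,len(u),P[l==i][:,2].mean())
    print(cv2.boxPoints(r).round(1).tolist())
    # knob: black, on bar
    # tab/lid: points above .11
    m=near&(P[...,2]>.12)&(P[...,1]<.03)
    Q=P[m]; 
    print("lid pts",len(Q),Q.min(0).round(3),Q.max(0).round(3))
E
```

```text
scene0 ((528.0186157226562, 76.40104675292969), (172.49176025390625, 110.90914916992188), 13.711130142211914) 2194 0.10496626886697367
[[431.1000061035156, 109.80000305175781], [457.3999938964844, 2.0999999046325684], [625.0, 43.0], [598.7000122070312, 150.6999969482422]]
lid pts 1410 [ 0.544 -0.093  0.12 ] [0.646 0.03  0.276]
side0 ((521.9326782226562, 85.33963775634766), (167.12503051757812, 88.15232849121094), 14.282395362854004) 2773 0.1039362994384777
[[430.1000061035156, 107.4000015258789], [451.79998779296875, 22.0], [613.7999877929688, 63.20000076293945], [592.0, 148.6999969482422]]
lid pts 1810 [ 0.543 -0.095  0.12 ] [0.644 0.03  0.275]
```

```bash
cat >> h.py <<'E'
A=np.radians(14.0);O=np.array([.540,.0146,0])
Rs=np.array([[np.cos(A),-np.sin(A),0],[np.sin(A),np.cos(A),0],[0,0,1]])
def toS(P): return (np.asarray(P)-O)@Rs
def toW(p): return Rs@np.asarray(p)+O
E
python3 - <<'E'
from h import *
for n in ["scene0","side0"]:
    c=load(n);P=cloud(c);S=toS(P)*1000
    m=(S[...,2]>130)&(S[...,2]<235)&(S[...,1]>-110)&(S[...,1]<25)&(S[...,0]>-60)&(S[...,0]<110)
    m=cv2.erode(m.astype(np.uint8),np.ones((5,5)))>0
    Q=S[m];q0=Q.mean(0);w=np.linalg.svd(Q-q0,full_matrices=False)
    print(n,len(Q),q0.round(1),"n",w[2][2].round(3),"rms",w[1][2]/len(Q)**.5, "theta",np.degrees(np.arctan2(abs(w[2][2][0]),abs(w[2][2][2]))))
    # plane at z=87 -> x
    nn=w[2][2];print("x at z87",q0[0]-(87-q0[2])*nn[2]/nn[0]-(-45-q0[1])*nn[1]/nn[0])
    m=(S[...,2]>130)&(S[...,1]<30)&(np.abs(S[...,0])<150)&(S[...,1]>-130)
    Q=S[m];print("max z",Q[Q[:,2]>np.percentile(Q[:,2],97)].mean(0).round(0))
    # white front/side faces, chamber rim
    m=(np.abs(S[...,2]-85)<4)&(np.abs(S[...,0])<100)&(S[...,1]<30)&(S[...,1]>-130)
    Q=S[m];print("rim",np.percentile(Q,[2,98],axis=0).round(0).tolist())
    # left side face
    m=(S[...,2]>20)&(S[...,2]<95)&(np.abs(S[...,0])<75)&(S[...,1]>95)&(S[...,1]<135)
    Q=S[m];print("left face y",np.median(Q[:,1]),"slope",np.polyfit(Q[:,0],Q[:,1],1))
    # knob dark
    hsv=cv2.cvtColor(c["frame"],cv2.COLOR_BGR2HSV)
    kn=(S[...,2]>107)&(S[...,2]<150)&(np.hypot(S[...,0],S[...,1]-73)<45)
    print("bar top",S[kn&(S[...,2]>134)].mean(0).round(1),(kn&(S[...,2]>134)).sum())
    v,u=np.nonzero((S[...,2]>8)&(S[...,2]<250)&(np.abs(P[...,0]-.55)<.4)&(np.abs(P[...,1])<.5))
    m=np.zeros((480,640),np.uint8);m[v,u]=1
    k,l,s,ce=cv2.connectedComponentsWithStats(m)
    for i in range(1,k):
        if s[i,4]>60: 
            B=P[l==i];print("obj",ce[i].round(),s[i,4],B.min(0).round(3),B.max(0).round(3))
E
```

```text
scene0 712 [ 52.4 -29.1 186.4] n [0.912 0.02  0.41 ] rms 0.6559655554133524 theta 65.80061913003962
x at z87 97.3737147556028
max z [ 11. -48. 273.]
rim [[-99.0, -122.0, 81.0], [95.0, 7.0, 88.0]]
left face y 112.40551979241977 slope [1.06066370e-02 1.12428155e+02]
bar top [  1.7  72.6 139.9] 163
obj [271. 234.] 54970 [ 0.15  -0.372  0.008] [0.95  0.423 0.25 ]
obj [404. 279.] 240 [ 0.362 -0.175  0.008] [ 0.376 -0.041  0.019]
obj [201. 362.] 71 [0.747 0.184 0.008] [0.78  0.216 0.011]
obj [266. 373.] 104 [0.601 0.193 0.008] [0.66  0.218 0.011]
obj [308. 379.] 130 [0.518 0.195 0.008] [0.578 0.218 0.012]
obj [368. 389.] 134 [0.409 0.191 0.008] [0.455 0.236 0.011]
obj [170. 393.] 83 [0.784 0.259 0.008] [0.813 0.3   0.013]
obj [379. 412.] 102 [0.398 0.239 0.008] [0.424 0.277 0.011]
obj [ 58. 439.] 1741 [0.894 0.327 0.008] [0.925 0.466 0.146]
obj [155. 423.] 128 [0.784 0.314 0.008] [0.821 0.37  0.011]
obj [  3. 443.] 241 [0.9   0.448 0.147] [0.949 0.5   0.154]
obj [375. 443.] 93 [0.393 0.3   0.008] [0.425 0.341 0.012]
obj [144. 443.] 82 [0.787 0.362 0.008] [0.812 0.4   0.011]
obj [131. 463.] 98 [0.788 0.393 0.008] [0.821 0.428 0.012]
obj [374. 471.] 94 [0.397 0.352 0.008] [0.424 0.381 0.011]
side0 858 [ 52.4 -26.5 181.8] n [0.912 0.019 0.409] rms 0.7215134731764556 theta 65.826751596001
x at z87 95.2998800267027
max z [  9. -47. 272.]
rim [[-84.0, -122.0, 81.0], [93.0, 9.0, 87.0]]
left face y 112.85846995297163 slope [1.08350555e-02 1.12810334e+02]
bar top [ -0.   71.4 138.7] 192
obj [290. 230.] 71624 [ 0.15  -0.375  0.008] [0.95 0.5  0.25]
obj [440. 285.] 318 [ 0.359 -0.177  0.008] [ 0.375 -0.039  0.019]
obj [ 61. 460.] 528 [0.895 0.383 0.008] [0.923 0.463 0.115]
```

```bash
sed -i 's/radians(14.0)/radians(14.6)/; s/O=.*$/O=np.array([.5425,.0105,0])/' h.py; python3 - <<'E'
from h import *
print(A,O)
for n in ["scene0","side0"]:
    c=load(n);P=cloud(c);S=toS(P)*1000
    m=(S[...,2]>10)&(S[...,2]<98)&(np.abs(S[...,0])<75)&(S[...,1]>100)&(S[...,1]<130)
    Q=S[m];print("left face",np.median(Q[:,1]),np.polyfit(Q[:,0],Q[:,1],1)[0],np.polyfit(Q[:,2],Q[:,1],1)[0])
    t=(np.abs(S[...,2]-105)<2.5)&(np.abs(S[...,0])<110)&(S[...,1]>20)&(S[...,1]<130)
    Q=S[t]
    for x in (-60,-40,50): 
        q=Q[np.abs(Q[:,0]-x)<8];print(" top y range at x",x,np.percentile(q[:,1],[1,99]).round(1))
    for y in (40,100,110):
        q=Q[np.abs(Q[:,1]-y)<5];print(" top x range at y",y,np.percentile(q[:,0],[1,99]).round(1))
    # chamber right wall top
    r=(np.abs(S[...,2]-85)<1.5)&(np.abs(S[...,0])<60)&(S[...,1]<-100)&(S[...,1]>-135)
    print(" right rim y",np.percentile(S[r][:,1],[2,50,98]).round(1))
    m=(S[...,2]>130)&(S[...,2]<235)&(S[...,1]>-110)&(S[...,1]<25)&(S[...,0]>-60)&(S[...,0]<110)
    m=cv2.erode(m.astype(np.uint8),np.ones((5,5)))>0
    Q=S[m];q0=Q.mean(0);w=np.linalg.svd(Q-q0,full_matrices=False);nn=w[2][2]
    print(" lid n",nn.round(3),"x87",q0[0]-(87-q0[2])*nn[2]/nn[0]-(-45-q0[1])*nn[1]/nn[0])
    hsv=cv2.cvtColor(c["frame"],cv2.COLOR_BGR2HSV)
    k=(np.hypot(S[...,0],S[...,1]-73)<50)&(hsv[...,2]<80)&(S[...,2]>95)&(S[...,2]<150)
    # disc: ray at z=.111, bar excluded
    v,u=np.nonzero(k&(np.abs(S[...,2]-111)<2.0))
    X=np.array([toS(ray(c,a,b,.111))[:2]*1000 for a,b in zip(u,v)]);print(" disc circ",cv2.minEnclosingCircle(X.astype(np.float32)),len(u))
    kk=k|((S[...,2]>136)&(np.hypot(S[...,0],S[...,1]-73)<45))
    v,u=np.nonzero(kk&(np.abs(S[...,2]-141)<2.5))
    X=np.array([toS(ray(c,a,b,.141))[:2]*1000 for a,b in zip(u,v)]);print(" bar",cv2.minAreaRect(X.astype(np.float32)),len(u))
E
```

```text
0.25481807079117214 [0.5425 0.0105 0.    ]
left face 117.03523574913955 0.0005521598490523008 9.647548979618339e-05
 top y range at x -60 [ 32.8 116.1]
 top y range at x -40 [ 32.5 116.1]
 top y range at x 50 [ 32.7 115.6]
 top x range at y 40 [-81.6  82.6]
 top x range at y 100 [-81.6  82.1]
 top x range at y 110 [-81.   80.8]
 right rim y [-116.8 -112.9 -107.2]
 lid n [0.912 0.006 0.41 ] x87 95.58880479130102
 disc circ ((0.45373088121414185, 77.20722961425781), 28.959705352783203) 215
 bar ((0.8832254409790039, 75.92858123779297), (51.70701217651367, 14.69451904296875), 35.91164779663086) 116
left face 117.4187690351146 -9.808698474794898e-05 -0.002449207053657112
 top y range at x -60 [ 33.  116.9]
 top y range at x -40 [ 36.4 115.8]
 top y range at x 50 [ 34.3 117.2]
 top x range at y 40 [-82.2  79.6]
 top x range at y 100 [-81.9  80.5]
 top x range at y 110 [-81.3  79.2]
 right rim y [-114.6 -112.2 -107.5]
 lid n [0.912 0.004 0.41 ] x87 93.52546386334132
 disc circ ((-0.3191433548927307, 77.05765533447266), 27.97272491455078) 217
 bar ((-0.13446617126464844, 75.9991683959961), (48.97681427001953, 13.670280456542969), 31.36202621459961) 110
```

>>> servo_tool(deltas=[{"y": -6},{"x": 5,"y": -12,"z": -3,"wy": 0.1},{"x": 10,"y": -15,"z": -8,"wy": 0.25,"fingers": 0},{"x": 15,"y": -15,"z": -13,"wy": 0.4},{"x": 20,"y": -15,"z": -17,"wy": 0.55},{"x": 25,"y": -15,"z": -22,"wy": 0.7},{"x": 30,"y": -15,"z": -26,"wy": 0.85},{"x": 35,"y": -15,"z": -31,"wy": 1.0},{"x": 40,"y": -15,"z": -35,"wy": 1.037},{"x": 45,"y": -15,"z": -39,"wy": 1.037}])

```text
schema error: expected keys x, y, z, wx, wy, wz, fingers
```

>>> servo_tool(deltas=[{"x": 0,"y": -6,"z": 0,"wx": 0,"wy": 0,"wz": 0,"fingers": 1},{"x": 5,"y": -12,"z": -3,"wx": 0,"wy": 0.1,"wz": 0,"fingers": 1},{"x": 10,"y": -15,"z": -8,"wx": 0,"wy": 0.25,"wz": 0,"fingers": 0},{"x": 15,"y": -15,"z": -13,"wx": 0,"wy": 0.4,"wz": 0,"fingers": 0},{"x": 20,"y": -15,"z": -17,"wx": 0,"wy": 0.55,"wz": 0,"fingers": 0},{"x": 25,"y": -15,"z": -22,"wx": 0,"wy": 0.7,"wz": 0,"fingers": 0},{"x": 30,"y": -15,"z": -26,"wx": 0,"wy": 0.85,"wz": 0,"fingers": 0},{"x": 35,"y": -15,"z": -31,"wx": 0,"wy": 1.0,"wz": 0,"fingers": 0},{"x": 40,"y": -15,"z": -35,"wx": 0,"wy": 1.037,"wz": 0,"fingers": 0},{"x": 45,"y": -15,"z": -39,"wx": 0,"wy": 1.037,"wz": 0,"fingers": 0}])

```text
t: 1.35
ee_pos: [0.4777, 0.1972, 0.3805]
orientation: [-90.0, 0.0, -75.6]
force: [0.4, 1.3, 0.2]
finger_gap: 0.129
```

>>> servo_tool(deltas=[{"x": 6,"y": 0,"z": 2,"wx": 0,"wy": 0,"wz": 0,"fingers": 0},{"x": 12,"y": 0,"z": 4,"wx": 0,"wy": 0,"wz": 0,"fingers": 0},{"x": 18,"y": 0,"z": 7,"wx": 0,"wy": 0,"wz": 0,"fingers": 0},{"x": 20,"y": 0,"z": 7.5,"wx": 0,"wy": 0,"wz": 0,"fingers": 0},{"x": 20,"y": 0,"z": 7.5,"wx": 0,"wy": 0,"wz": 0,"fingers": 0},{"x": 20,"y": 0,"z": 7.5,"wx": 0,"wy": 0,"wz": 0,"fingers": 0}])

```text
t: 2.1
ee_pos: [0.5992, 0.0255, 0.3802]
orientation: [-90.0, 0.1, -75.5]
force: [0.3, 0.0, 0.4]
finger_gap: 0.005
```

```bash
cat >> h.py <<'E'
from scipy.spatial.transform import Rotation as Ro
def delta(obs,targetW,yaw):
    R=Ro.from_euler('xyz',obs["orientation"],degrees=True)
    d=R.inv().apply(np.asarray(targetW)-obs["ee_pos"])*100
    w=(R.inv()*Ro.from_euler('xyz',[-90,0,yaw],degrees=True)).as_rotvec()
    return d.round(2),w.round(3)
def info(o): 
    print("t",o["t"],"S",(toS(o["ee_pos"])*1000).round(1),"ori",np.round(o["orientation"],2),"F",np.round(o["force"],1),"Fs",(np.array(o["force"])@Rs).round(1),"gap",o["finger_gap"])
E
python3 - <<'E'
from h import *
from cell import ctrl
o=ctrl.get_obs();info(o);print(delta(o,toW([.062,-.045,.38]),-75.4))
c=ctrl.capture("wrist");cv2.imwrite("pics/w1.png",c["frame"]);print(np.round(c["hand_eye"],3))
E
```

```text
t 2.1 S [5.870e+01 3.000e-01 3.802e+02] ori [-9.005e+01  5.000e-02 -7.548e+01] F [0.3 0.  0.4] Fs [ 0.3 -0.   0.4] gap 0.005280695703149999
(array([4.53, 0.01, 0.34]), array([ 0.001, -0.001, -0.001]))
[[-0.     0.967  0.254 -0.07 ]
 [ 0.001 -0.254  0.967 -0.155]
 [ 1.     0.    -0.001 -0.001]
 [ 0.     0.     0.     1.   ]]
```

View pics/w1.png

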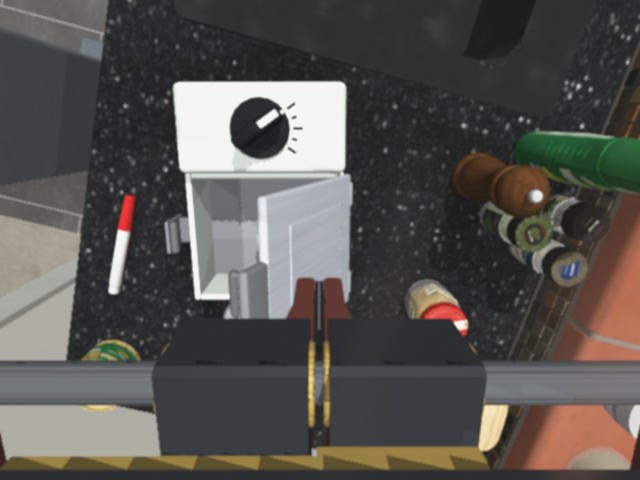

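>>> servo_tool(deltas=[{"x": 4.5,"y": 0,"z": 0.3,"wx": 0,"wy": 0,"wz": 0,"fingers": 0},{"x": 4.5,"y": 5,"z": 0.3,"wx": 0,"wy": 0,"wz": 0,"fingers": 0},{"x": 4.5,"y": 10,"z": 0.3,"wx": 0,"wy": 0,"wz": 0,"fingers": 0},{"x": 4.5,"y": 13,"z": 0.3,"wx": 0,"wy": 0,"wz": 0,"fingers": 0},{"x": 4.5,"y": 13,"z": 0.3,"wx": 0,"wy": 0,"wz": 0,"fingers": 0}])

```text
t: 2.78
ee_pos: [0.6121, -0.0166, 0.2486]
orientation: [-90.3, 0.1, -75.4]
force: [-0.3, -0.1, 1.1]
finger_gap: 0.006
```

```bash
python3 - <<'E'
from h import *
from cell import ctrl
o=ctrl.get_obs();info(o);s0=toS(o["ee_pos"])*1000
for th in [62,56,50,44,38,32,26,20,14,9,6,4.6]:
    t=np.radians(th);s=160;cx=85-s*np.cos(t)+8.5*np.sin(t);cz=87+s*np.sin(t)+8.5*np.cos(t)
    tgt=np.array([cx+12,-45,cz+8]);d=(tgt-s0)/10
    print(th,"x",round(-d[1],2),"y",round(-d[2],2),"z",round(d[0],2), tgt.round())
E
```

```text
t 2.775 S [ 60.5 -43.8 248.6] ori [-9.025e+01  9.000e-02 -7.542e+01] F [-0.3 -0.1  1.1] Fs [-0.3  0.   1.1] gap 0.005934309772359025
62 x 0.12 y 0.84 z -3.11 [ 29. -45. 240.]
56 x 0.12 y 1.62 z -4.59 [ 15. -45. 232.]
50 x 0.12 y 2.56 z -5.98 [  1. -45. 223.]
44 x 0.12 y 3.64 z -7.27 [-12. -45. 212.]
38 x 0.12 y 4.84 z -8.43 [-24. -45. 200.]
32 x 0.12 y 6.16 z -9.47 [-34. -45. 187.]
26 x 0.12 y 7.58 z -10.36 [-43. -45. 173.]
20 x 0.12 y 9.09 z -11.09 [-50. -45. 158.]
14 x 0.12 y 10.67 z -11.67 [-56. -45. 142.]
9 x 0.12 y 12.02 z -12.02 [-60. -45. 128.]
6 x 0.12 y 12.84 z -12.17 [-61. -45. 120.]
4.6 x 0.12 y 13.23 z -12.23 [-62. -45. 116.]
```

>>> servo_tool(deltas=[{"x": 0.1,"y": 0.8,"z": -1.5,"wx": 0,"wy": 0,"wz": 0,"fingers": 0},{"x": 0.1,"y": 0.8,"z": -3.1,"wx": 0,"wy": 0,"wz": 0,"fingers": 0},{"x": 0.1,"y": 1.2,"z": -3.9,"wx": 0,"wy": 0,"wz": 0,"fingers": 0},{"x": 0.1,"y": 1.6,"z": -4.6,"wx": 0,"wy": 0,"wz": 0,"fingers": 0},{"x": 0.1,"y": 2.1,"z": -5.3,"wx": 0,"wy": 0,"wz": 0,"fingers": 0},{"x": 0.1,"y": 2.6,"z": -6.0,"wx": 0,"wy": 0,"wz": 0,"fingers": 0},{"x": 0.1,"y": 3.1,"z": -6.6,"wx": 0,"wy": 0,"wz": 0,"fingers": 0},{"x": 0.1,"y": 3.6,"z": -7.3,"wx": 0,"wy": 0,"wz": 0,"fingers": 0},{"x": 0.1,"y": 3.6,"z": -7.3,"wx": 0,"wy": 0,"wz": 0,"fingers": 0}])

```text
t: 3.9
ee_pos: [0.5425, -0.038, 0.214]
orientation: [-90.1, 0.0, -75.6]
force: [-0.0, 0.3, 0.6]
finger_gap: 0.006
```

```bash
python3 - <<'E'
from h import *
from cell import ctrl
o=ctrl.get_obs();info(o)
c=ctrl.capture("side");cv2.imwrite("pics/s2.png",cv2.resize(c["frame"][100:400,200:500],None,fx=2,fy=2))
E
```

```text
t 3.9 S [-12.2 -47.  214. ] ori [-9.007e+01  2.000e-02 -7.558e+01] F [-0.   0.3  0.6] Fs [0.  0.3 0.6] gap 0.0057075862429998205
```

View pics/s2.png

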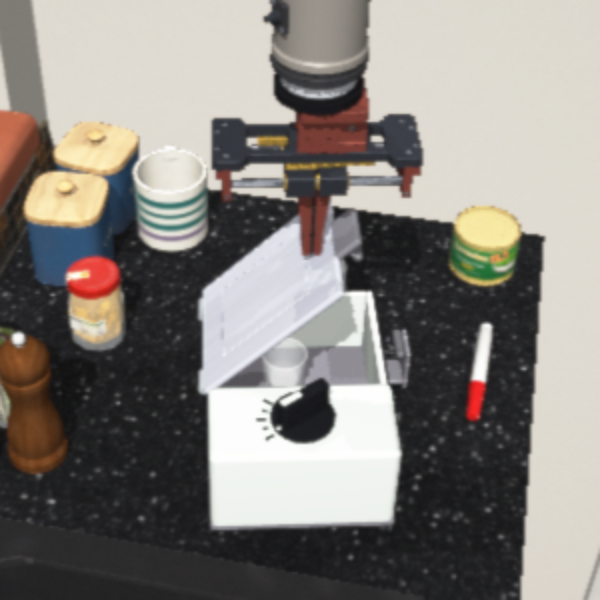

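>>> servo_tool(deltas=[{"x": -0.2,"y": 0.7,"z": -0.6,"wx": 0,"wy": 0,"wz": 0,"fingers": 0},{"x": -0.2,"y": 1.4,"z": -1.2,"wx": 0,"wy": 0,"wz": 0,"fingers": 0},{"x": -0.2,"y": 2.7,"z": -2.2,"wx": 0,"wy": 0,"wz": 0,"fingers": 0},{"x": -0.2,"y": 4.1,"z": -3.1,"wx": 0,"wy": 0,"wz": 0,"fingers": 0},{"x": -0.2,"y": 5.6,"z": -3.8,"wx": 0,"wy": 0,"wz": 0,"fingers": 0},{"x": -0.2,"y": 7.2,"z": -4.4,"wx": 0,"wy": 0,"wz": 0,"fingers": 0},{"x": -0.2,"y": 8.0,"z": -4.6,"wx": 0,"wy": 0,"wz": 0,"fingers": 0},{"x": -0.2,"y": 8.6,"z": -4.8,"wx": 0,"wy": 0,"wz": 0,"fingers": 0},{"x": -0.2,"y": 9.0,"z": -4.9,"wx": 0,"wy": 0,"wz": 0,"fingers": 0},{"x": -0.2,"y": 9.4,"z": -4.9,"wx": 0,"wy": 0,"wz": 0,"fingers": 0}])

```text
t: 5.2
ee_pos: [0.4957, -0.0481, 0.1206]
orientation: [-90.0, -0.0, -75.6]
force: [0.1, -0.3, 0.3]
finger_gap: 0.007
```

```bash
python3 - <<'E'
from h import *
from cell import ctrl
o=ctrl.get_obs();info(o)
c=ctrl.capture("side");cv2.imwrite("pics/s3.png",cv2.resize(c["frame"][100:400,200:500],None,fx=2,fy=2))
E
```

```text
t 5.2 S [-60.  -44.9 120.6] ori [-89.97  -0.   -75.56] F [ 0.1 -0.3  0.3] Fs [ 0.  -0.3  0.3] gap 0.007112350535982116
```

View pics/s3.png

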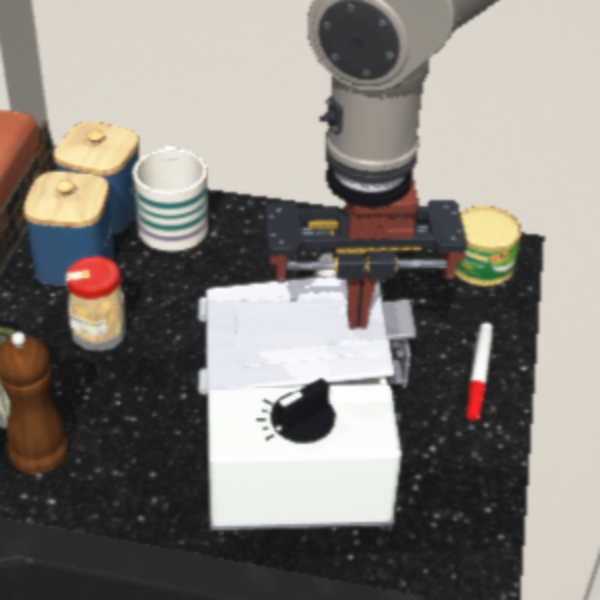

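>>> servo_tool(deltas=[{"x": 0,"y": -1.5,"z": 0,"wx": 0,"wy": 0,"wz": 0,"fingers": 0},{"x": 0,"y": -1.5,"z": -2,"wx": 0,"wy": 0,"wz": 0,"fingers": 0},{"x": 0,"y": -1.5,"z": -4.1,"wx": 0,"wy": 0,"wz": 0,"fingers": 0},{"x": 0,"y": -1.5,"z": -4.1,"wx": 0,"wy": 0,"wz": 0,"fingers": 0},{"x": 0,"y": -0.7,"z": -4.1,"wx": 0,"wy": 0,"wz": 0,"fingers": 0},{"x": 0,"y": 0,"z": -4.1,"wx": 0,"wy": 0,"wz": 0,"fingers": 0},{"x": 0,"y": 0.3,"z": -4.1,"wx": 0,"wy": 0,"wz": 0,"fingers": 0},{"x": 0,"y": 0.3,"z": -4.1,"wx": 0,"wy": 0,"wz": 0,"fingers": 0}])

```text
t: 6.25
ee_pos: [0.4561, -0.0582, 0.1174]
orientation: [-90.0, 0.0, -75.6]
force: [-0.4, 2.0, 2.0]
finger_gap: 0.004
```

```bash
python3 - <<'E'
from h import *
from cell import ctrl
o=ctrl.get_obs();info(o)
c=ctrl.capture("side");cv2.imwrite("pics/s4.png",cv2.resize(c["frame"][200:350,280:480],None,fx=4,fy=4))
E
```

```text
t 6.25 S [-100.9  -44.7  117.4] ori [-9.003e+01  1.000e-02 -7.556e+01] F [-0.4  2.   2. ] Fs [0.1 2.1 2. ] gap 0.003875870362777381
```

View pics/s4.png

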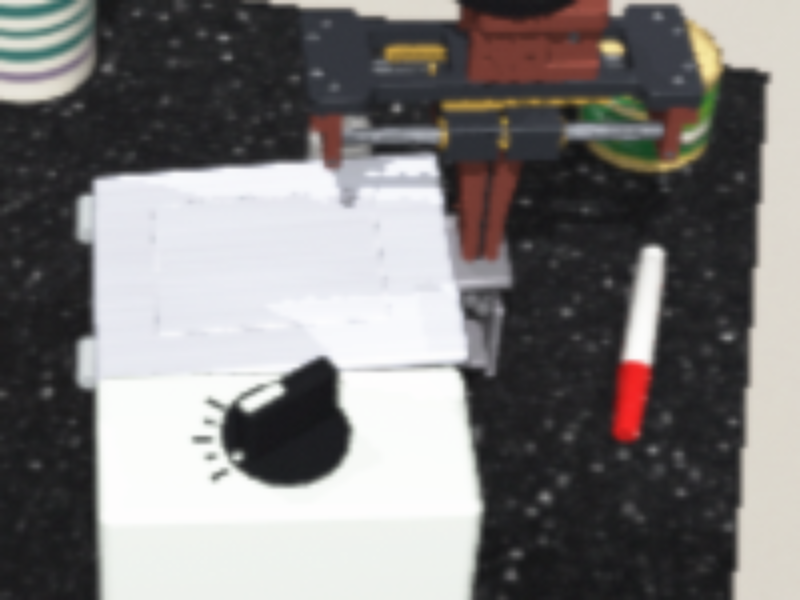

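>>> servo_tool(deltas=[{"x": 0,"y": 0.3,"z": 0,"wx": 0,"wy": 0,"wz": 0,"fingers": 0},{"x": 0,"y": 0.6,"z": 0,"wx": 0,"wy": 0,"wz": 0,"fingers": 0},{"x": 0,"y": 0.9,"z": 0,"wx": 0,"wy": 0,"wz": 0,"fingers": 0},{"x": 0,"y": 1.1,"z": 0,"wx": 0,"wy": 0,"wz": 0,"fingers": 0},{"x": 0,"y": 1.1,"z": 0,"wx": 0,"wy": 0,"wz": 0,"fingers": 0}])

```text
t: 6.92
ee_pos: [0.4557, -0.0584, 0.1063]
orientation: [-90.0, -0.0, -75.6]
force: [-1.0, -0.2, -0.1]
finger_gap: 0.007
```

```bash
python3 - <<'E'
from h import *
from cell import ctrl
o=ctrl.get_obs();info(o)
c=ctrl.capture("side");cv2.imwrite("pics/s5.png",cv2.resize(c["frame"][200:350,280:480],None,fx=4,fy=4))
S=toS(cloud(c))*1000
for x0 in (-70,-30,10,50):
    m=(np.abs(S[...,0]-x0)<8)&(S[...,1]>-40)&(S[...,1]<20)&(S[...,2]>80); print(x0,np.median(S[m][:,2]).round(1),m.sum())
E
```

```text
t 6.925 S [-101.4  -44.8  106.3] ori [-9.002e+01 -1.000e-02 -7.556e+01] F [-1.  -0.2 -0.1] Fs [-1.1  0.1 -0.1] gap 0.0071053135304858005
-70 362.4 1531
-30 182.9 388
10 94.4 186
50 94.3 188
```

View pics/s5.png

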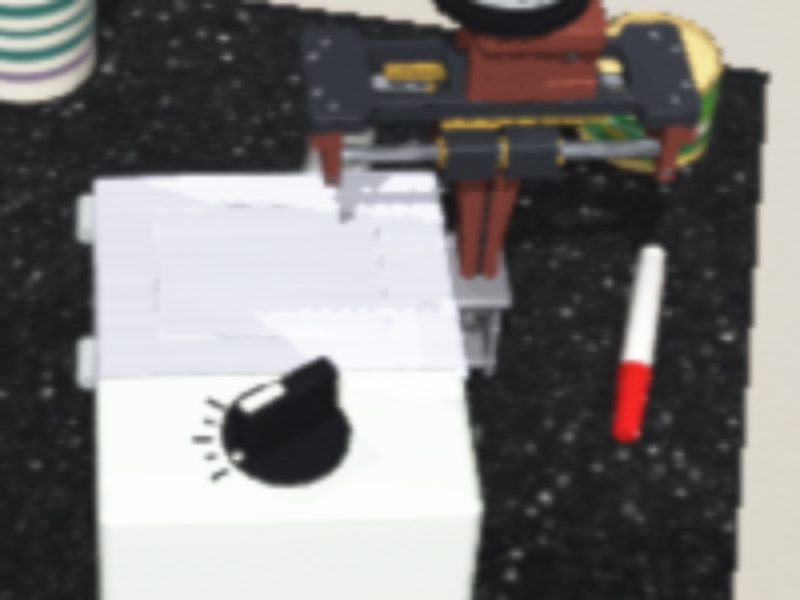

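>>> servo_tool(deltas=[{"x": 0,"y": 0.2,"z": 0,"wx": 0,"wy": 0,"wz": 0,"fingers": 0},{"x": 0,"y": 0.4,"z": 0,"wx": 0,"wy": 0,"wz": 0,"fingers": 0},{"x": 0,"y": 0.5,"z": 0,"wx": 0,"wy": 0,"wz": 0,"fingers": 0},{"x": 0,"y": 0.5,"z": 0,"wx": 0,"wy": 0,"wz": 0,"fingers": 0},{"x": 0,"y": 0.5,"z": 0,"wx": 0,"wy": 0,"wz": 0,"fingers": 0}])

```text
t: 7.6
ee_pos: [0.456, -0.0584, 0.1027]
orientation: [-90.0, 0.1, -75.6]
force: [-5.4, 0.4, 19.6]
finger_gap: 0.006
```

>>> servo_tool(deltas=[{"x": 0,"y": -2,"z": 0,"wx": 0,"wy": 0,"wz": 0,"fingers": 0},{"x": 0,"y": -7,"z": 0,"wx": 0,"wy": 0,"wz": 0,"fingers": 0},{"x": 0,"y": -12,"z": 0,"wx": 0,"wy": 0,"wz": 0,"fingers": 0},{"x": -5,"y": -14,"z": 4,"wx": 0,"wy": 0.15,"wz": 0,"fingers": 0},{"x": -10,"y": -14,"z": 8,"wx": 0,"wy": 0.3,"wz": 0,"fingers": 0},{"x": -12,"y": -14,"z": 10,"wx": 0,"wy": 0.45,"wz": 0,"fingers": 0.4},{"x": -12,"y": -14,"z": 10,"wx": 0,"wy": 0.6,"wz": 0,"fingers": 0.4},{"x": -12,"y": -14,"z": 10,"wx": 0,"wy": 0.75,"wz": 0,"fingers": 0.4},{"x": -12,"y": -14,"z": 10,"wx": 0,"wy": 0.9,"wz": 0,"fingers": 0.4},{"x": -12,"y": -14,"z": 10,"wx": 0,"wy": 0.967,"wz": 0,"fingers": 0.4}])

```text
t: 8.85
ee_pos: [0.5225, 0.0829, 0.2413]
orientation: [-90.0, -0.0, -131.1]
force: [-0.1, -0.2, -0.4]
finger_gap: 0.398
```

```bash
python3 - <<'E'
from h import *
from cell import ctrl
o=ctrl.get_obs();info(o);print(np.round(o["q"],1)); print(delta(o,toW([0,.0745,.24]),-131))
c=ctrl.capture("side");cv2.imwrite("pics/s6.png",cv2.resize(c["frame"][200:350,280:480],None,fx=4,fy=4))
S=toS(cloud(c))*1000
for x0 in (-70,-30,10,50):
    m=(np.abs(S[...,0]-x0)<8)&(S[...,1]>-80)&(S[...,1]<20)&(S[...,2]>80)&(S[...,2]<120); print(x0,np.median(S[m][:,2]).round(1),m.sum())
o=ctrl.get_obs()
c=ctrl.capture("wrist");cv2.imwrite("pics/w6.png",c["frame"]);np.savez("w6.npz",**c,p=o["ee_pos"],ori=o["orientation"])
E
```

```text
t 8.85 S [ -1.1  75.1 241.3] ori [-9.0010e+01 -2.0000e-02 -1.3114e+02] F [-0.1 -0.2 -0.4] Fs [-0.2 -0.2 -0.4] gap 0.3982730870993698
[-50.9  15.5  42.6 110.4 -12.2  58.7 -44.1]
(array([-0.06,  0.13,  0.11]), array([ 0.   , -0.002,  0.   ]))
-70 94.1 285
-30 94.3 182
10 94.7 306
50 94.4 305
```

View pics/s6.png

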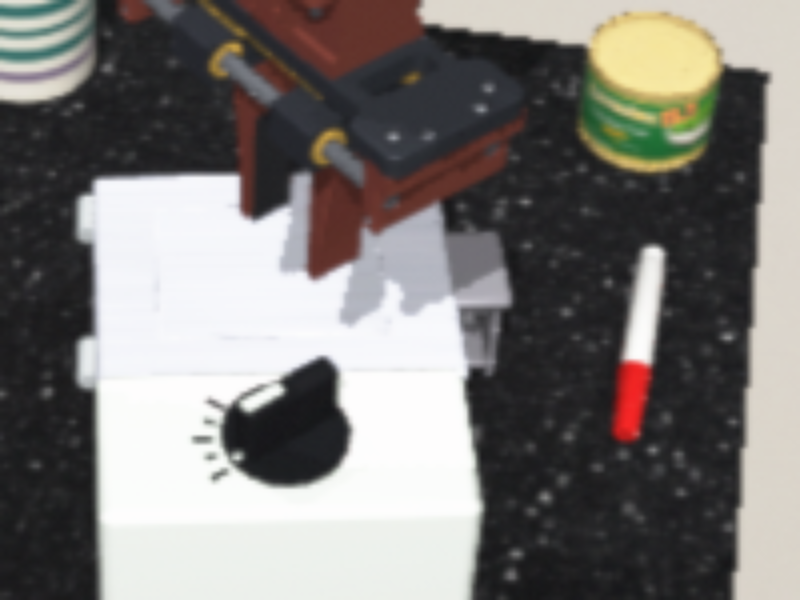

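View pics/w6.png

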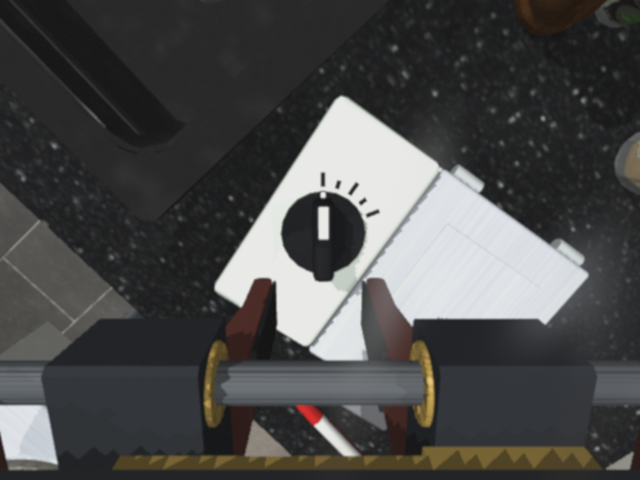

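```bash
cat >> h.py <<'E'
def wray(c,u,v,h):
    K=c["intrinsics"];H=c["hand_eye"];R=Ro.from_euler('xyz',c["ori"],degrees=True).as_matrix()
    d=R@H[:3,:3]@np.array([(u-K[0,2])/K[0,0],(v-K[1,2])/K[1,1],1]);o=R@H[:3,3]+c["p"]
    return o+d*(h-o[2])/d[2]
E
python3 - <<'E'
from h import *
c=load("w6");im=c["frame"]
hsv=cv2.cvtColor(im,cv2.COLOR_BGR2HSV)
m=((hsv[...,2]<70)).astype(np.uint8);m[:160]=0;m[290:]=0;m[:,:270]=0;m[:,380:]=0
k,l,s,ce=cv2.connectedComponentsWithStats(m)
i=1+np.argmax(s[1:,4]);print(s[i],ce[i])
v,u=np.nonzero(l==i)
X=np.array([toS(wray(c,a,b,.111))[:2]*1000 for a,b in zip(u,v)])
sel=v<262
print("disc(no bar tail)",cv2.minEnclosingCircle(X[sel].astype(np.float32)))
# white line on bar top
w=((hsv[...,2]>180)).astype(np.uint8);k,l,s,ce=cv2.connectedComponentsWithStats(w)
i=l[225,323];v,u=np.nonzero(l==i);print(s[i])
X=np.array([toS(wray(c,a,b,.141))[:2]*1000 for a,b in zip(u,v)]);print("line",cv2.minAreaRect(X.astype(np.float32)))
# bar by depth
R=Ro.from_euler('xyz',c["ori"],degrees=True).as_matrix();K=c["intrinsics"];z=c["z_map"]
vv,uu=np.mgrid[0:480,0:640];Pc=np.stack([(uu-K[0,2])/K[0,0]*z,(vv-K[1,2])/K[1,1]*z,z],-1)
T=Pc@c["hand_eye"][:3,:3].T+c["hand_eye"][:3,3];S=toS(T@R.T+c["p"])*1000
for a,b in((.139,3),):
    v,u=np.nonzero((np.abs(S[...,2]-140)<4)&(np.hypot(S[...,0],S[...,1]-73)<40)&(vv<300))
    X=np.array([toS(wray(c,p,q,.141))[:2]*1000 for p,q in zip(u,v)]);print("bar",cv2.minAreaRect(X.astype(np.float32)),len(u))
m=(np.abs(S[...,2]-105)<2.5)&(S[...,0]>-100)&(S[...,0]<100)&(S[...,1]>0)&(S[...,1]<140)
v,u=np.nonzero(m);X=np.array([toS(wray(c,p,q,.105))[:2]*1000 for p,q in zip(u,v)]);print("house",cv2.minAreaRect(X.astype(np.float32)))
E
```

```text
[ 282  193   83   88 4775] [322.77968586 234.60335079]
disc(no bar tail) ((-0.23572255671024323, 73.31089782714844), 28.846921920776367)
[319 207   9  32 287]
line ((11.106562614440918, 81.24358367919922), (19.75421714782715, 5.03426456451416), 34.17905044555664)
bar ((0.1900787353515625, 73.98236846923828), (50.987953186035156, 13.62084674835205), 33.934120178222656) 1655
house ((0.15450286865234375, 73.86659240722656), (166.68223571777344, 85.29864501953125), 0.012387608177959919)
```

>>> servo_tool(deltas=[{"x": -0.1,"y": 4,"z": 0.2,"wx": 0,"wy": 0,"wz": 0,"fingers": 0.4},{"x": -0.1,"y": 8,"z": 0.2,"wx": 0,"wy": 0,"wz": 0,"fingers": 0.4},{"x": -0.1,"y": 11,"z": 0.2,"wx": 0,"wy": 0,"wz": 0,"fingers": 0.4},{"x": -0.1,"y": 11.7,"z": 0.2,"wx": 0,"wy": 0,"wz": 0,"fingers": 0.4},{"x": -0.1,"y": 11.7,"z": 0.2,"wx": 0,"wy": 0,"wz": 0,"fingers": 0.4}])

```text
t: 9.57
ee_pos: [0.5251, 0.0821, 0.1249]
orientation: [-90.0, -0.0, -130.9]
force: [-0.1, -0.7, -0.1]
finger_gap: 0.4
```

```bash
python3 - <<'E'
from h import *
from cell import ctrl
o=ctrl.get_obs();info(o);print(np.round(o["q"],1)); print(delta(o,toW([0,.0737,.124]),-131.2))
E
```

```text
t 9.575 S [  1.2  73.7 124.9] ori [ -89.99   -0.   -130.94] F [-0.1 -0.7 -0.1] Fs [-0.2 -0.7 -0.1] gap 0.3999031700245401
[-44.9  25.3  37.3 116.2 -21.3  45.3 -35.9]
(array([ 0.1 ,  0.09, -0.07]), array([-0.   ,  0.004,  0.   ]))
```

>>> servo_tool(deltas=[{"x": 0.1,"y": 0.1,"z": -0.1,"wx": 0,"wy": 0,"wz": 0,"fingers": 0.4},{"x": 0.1,"y": 0.1,"z": -0.1,"wx": 0,"wy": 0,"wz": 0,"fingers": 0},{"x": 0.1,"y": 0.1,"z": -0.1,"wx": 0,"wy": 0,"wz": 0,"fingers": 0},{"x": 0.1,"y": 0.1,"z": -0.1,"wx": 0,"wy": 0,"wz": 0,"fingers": 0},{"x": 0.1,"y": 0.1,"z": -0.1,"wx": 0,"wy": 0,"wz": 0,"fingers": 0}], force=20)

```text
t: 10.2
ee_pos: [0.5249, 0.0813, 0.1242]
orientation: [-89.8, 0.1, -131.0]
force: [3.8, -3.4, -0.5]
finger_gap: 0.156
```

```bash
python3 - <<'E'
from h import *
from cell import ctrl
o=ctrl.get_obs();info(o);print(np.round(o["q"],1)); print(delta(o,toW([0,.0737,.124]),-131.2))
E
```

```text
t 10.2 S [  0.8  73.  124.2] ori [-8.9840e+01  8.0000e-02 -1.3101e+02] F [ 3.8 -3.4 -0.5] Fs [ 2.8 -4.3 -0.5] gap 0.15609863303339877
[-44.9  25.2  37.3 116.4 -21.4  44.9 -35.9]
(array([ 0.02,  0.02, -0.1 ]), array([-0.003,  0.003, -0.001]))
```

>>> servo_tool(deltas=[{"x": 0,"y": 0,"z": 0.05,"wx": 0,"wy": 0.1,"wz": 0,"fingers": 0},{"x": 0,"y": 0,"z": 0.05,"wx": 0,"wy": 0.25,"wz": 0,"fingers": 0},{"x": 0,"y": 0,"z": 0.05,"wx": 0,"wy": 0.4,"wz": 0,"fingers": 0},{"x": 0,"y": 0,"z": 0.05,"wx": 0,"wy": 0.55,"wz": 0,"fingers": 0},{"x": 0,"y": 0,"z": 0.05,"wx": 0,"wy": 0.65,"wz": 0,"fingers": 0},{"x": 0,"y": 0,"z": 0.05,"wx": 0,"wy": 0.65,"wz": 0,"fingers": 0}])

```text
t: 10.95
ee_pos: [0.5251, 0.0809, 0.1242]
orientation: [-89.9, 0.1, -168.3]
force: [3.8, -4.1, 1.1]
finger_gap: 0.16
```

```bash
python3 - <<'E'
from h import *
from cell import ctrl
o=ctrl.get_obs();info(o);print(np.round(o["q"],1),o["torque"]); print(delta(o,toW([0,.0737,.124]),-131.2))
E
```

```text
t 10.95 S [  0.9  72.5 124.2] ori [-8.9900e+01  1.4000e-01 -1.6827e+02] F [ 3.8 -4.1  1.1] Fs [ 2.7 -4.9  1.1] gap 0.1602711489723966
[-51.8  28.3  47.3 116.7 -28.5  46.7 -66.2] [-0.89260059 -0.71209381 -0.08177719]
(array([ 0.1 ,  0.02, -0.11]), array([-0.003, -0.647, -0.002]))
```

>>> servo_tool(deltas=[{"x": 0,"y": 0,"z": 0.05,"wx": 0,"wy": 0.12,"wz": 0,"fingers": 0},{"x": 0,"y": 0,"z": 0.05,"wx": 0,"wy": 0.27,"wz": 0,"fingers": 0},{"x": 0,"y": 0,"z": 0.05,"wx": 0,"wy": 0.42,"wz": 0,"fingers": 0},{"x": 0,"y": 0,"z": 0.05,"wx": 0,"wy": 0.57,"wz": 0,"fingers": 0},{"x": 0,"y": 0,"z": 0.05,"wx": 0,"wy": 0.68,"wz": 0,"fingers": 0},{"x": 0,"y": 0,"z": 0.05,"wx": 0,"wy": 0.68,"wz": 0,"fingers": 0},{"x": 0,"y": 0,"z": 0.05,"wx": 0,"wy": 0.68,"wz": 0,"fingers": 0}])

```text
t: 11.82
ee_pos: [0.5251, 0.0804, 0.1242]
orientation: [-90.0, 0.2, 152.9]
force: [3.5, -4.6, 1.8]
finger_gap: 0.154
```

```bash
python3 - <<'E'
from h import *
from cell import ctrl
o=ctrl.get_obs();info(o);print(np.round(o["q"],1),o["torque"]); print(delta(o,toW([0,.0737,.124]),-131.2))
o=ctrl.get_obs()
c=ctrl.capture("wrist");cv2.imwrite("pics/w7.png",c["frame"]);np.savez("w7.npz",**c,p=o["ee_pos"],ori=o["orientation"])
E
```

```text
t 11.825 S [  0.7  72.  124.2] ori [-90.01   0.16 152.89] F [ 3.5 -4.6  1.8] Fs [ 2.2 -5.4  1.8] gap 0.1538729023713154
[-58.1  33.1  57.5 117.  -36.9  49.9 -96.7] [-0.93772248 -0.62788871 -0.06882932]
(array([ 0.17,  0.02, -0.08]), array([-0.002, -1.325, -0.002]))
```

View pics/w7.png

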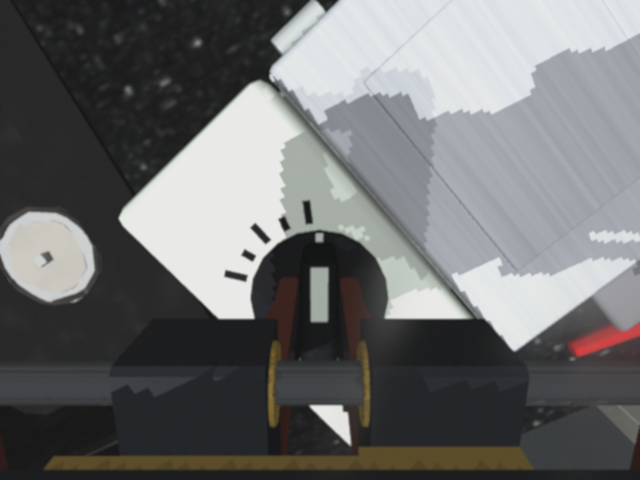

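>>> servo_tool(deltas=[{"x": 0,"y": 0,"z": 0,"wx": 0,"wy": -0.1,"wz": 0,"fingers": 0},{"x": 0,"y": 0,"z": 0,"wx": 0,"wy": -0.25,"wz": 0,"fingers": 0},{"x": 0,"y": 0,"z": 0,"wx": 0,"wy": -0.4,"wz": 0,"fingers": 0},{"x": 0,"y": 0,"z": 0,"wx": 0,"wy": -0.55,"wz": 0,"fingers": 0},{"x": 0,"y": 0,"z": 0,"wx": 0,"wy": -0.68,"wz": 0,"fingers": 0},{"x": 0,"y": 0,"z": 0,"wx": 0,"wy": -0.728,"wz": 0,"fingers": 0},{"x": 0,"y": 0,"z": 0,"wx": 0,"wy": -0.728,"wz": 0,"fingers": 0},{"x": 0,"y": 0,"z": 0,"wx": 0,"wy": -0.728,"wz": 0,"fingers": 0}])

```text
t: 12.88
ee_pos: [0.5251, 0.0809, 0.1242]
orientation: [-90.0, 0.1, -165.4]
force: [4.7, -3.6, 0.7]
finger_gap: 0.159
```

```bash
python3 - <<'E'
from h import *
from cell import ctrl
o=ctrl.get_obs();info(o);print(np.round(o["q"],1),o["torque"]); print(delta(o,toW([0,.0737,.124]),-165.4))
o=ctrl.get_obs()
c=ctrl.capture("wrist");cv2.imwrite("pics/w8.png",c["frame"]);np.savez("w8.npz",**c,p=o["ee_pos"],ori=o["orientation"])
E
```

```text
t 12.875 S [  0.9  72.5 124.2] ori [-8.9960e+01  1.4000e-01 -1.6535e+02] F [ 4.7 -3.6  0.7] Fs [ 3.6 -4.7  0.7] gap 0.15879681229231024
[-51.2  28.   46.3 116.7 -27.8  46.5 -63.9] [-0.75605037 -0.77347763  0.1103723 ]
(array([ 0.09,  0.02, -0.12]), array([-0.001,  0.001, -0.002]))
```

View pics/w8.png

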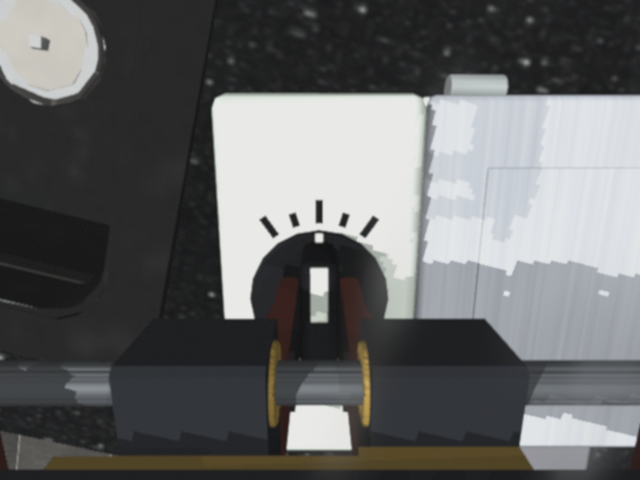

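>>> servo_tool(deltas=[{"x": 0,"y": 0,"z": 0,"wx": 0,"wy": 0,"wz": 0,"fingers": 0.3},{"x": 0,"y": 0,"z": 0,"wx": 0,"wy": 0,"wz": 0,"fingers": 0.45},{"x": 0,"y": 0,"z": 0,"wx": 0,"wy": 0,"wz": 0,"fingers": 0.45},{"x": 0,"y": -3,"z": 0,"wx": 0,"wy": 0,"wz": 0,"fingers": 0.45},{"x": 0,"y": -8,"z": 0,"wx": 0,"wy": 0,"wz": 0,"fingers": 0.45},{"x": 0,"y": -13,"z": 0,"wx": 0,"wy": 0,"wz": 0,"fingers": 0.45},{"x": 0,"y": -18,"z": 0,"wx": 0,"wy": 0,"wz": 0,"fingers": 0.45},{"x": 0,"y": -18,"z": 0,"wx": 0,"wy": 0,"wz": 0,"fingers": 0.45},{"x": 0,"y": -18,"z": 0,"wx": 0,"wy": 0,"wz": 0,"fingers": 0.45}])

```text
t: 14.05
ee_pos: [0.5232, 0.0817, 0.3029]
orientation: [-90.0, -0.1, -165.4]
force: [0.7, 0.2, -0.3]
finger_gap: 0.45
```

```bash
python3 - <<'E'
from h import *
from cell import ctrl
o=ctrl.get_obs();info(o)
c=ctrl.capture("wrist");cv2.imwrite("pics/w9.png",c["frame"]);c.update(p=o["ee_pos"],ori=o["orientation"])
hsv=cv2.cvtColor(c["frame"],cv2.COLOR_BGR2HSV)
R=Ro.from_euler('xyz',c["ori"],degrees=True).as_matrix();K=c["intrinsics"];z=c["z_map"]
vv,uu=np.mgrid[0:480,0:640];Pc=np.stack([(uu-K[0,2])/K[0,0]*z,(vv-K[1,2])/K[1,1]*z,z],-1)
T=Pc@c["hand_eye"][:3,:3].T+c["hand_eye"][:3,3];S=toS(T@R.T+c["p"])*1000
v,u=np.nonzero((np.abs(S[...,2]-140)<4)&(np.hypot(S[...,0],S[...,1]-73)<40))
X=np.array([toS(wray(c,p,q,.141))[:2]*1000 for p,q in zip(u,v)]);print("bar",cv2.minAreaRect(X.astype(np.float32)),len(u))
c=ctrl.capture("side");cv2.imwrite("pics/s9.png",c["frame"]);P=cloud(c);S=toS(P)*1000
for x0 in (-100,-70,-30,10,50):
    m=(np.abs(S[...,0]-x0)<8)&(S[...,1]>(-65 if x0==-100 else -110))&(S[...,1]<(-25 if x0==-100 else 20))&(S[...,2]>80)&(S[...,2]<120); print(x0,np.median(S[m][:,2]).round(1),m.sum())
E
```

```text
t 14.05 S [ -0.7  73.8 302.9] ori [-9.0040e+01 -6.0000e-02 -1.6541e+02] F [ 0.7  0.2 -0.3] Fs [ 0.7  0.  -0.3] gap 0.44973388361458094
bar ((0.38532447814941406, 73.03848266601562), (50.49517822265625, 13.368698120117188), 0.006951187737286091) 1139
-100 94.1 113
-70 93.9 378
-30 94.6 382
10 94.7 386
50 94.5 379
```

View pics/w9.png

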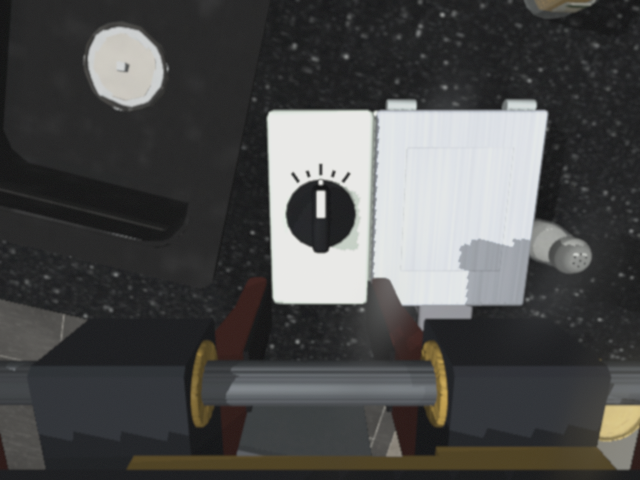

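View pics/s9.png

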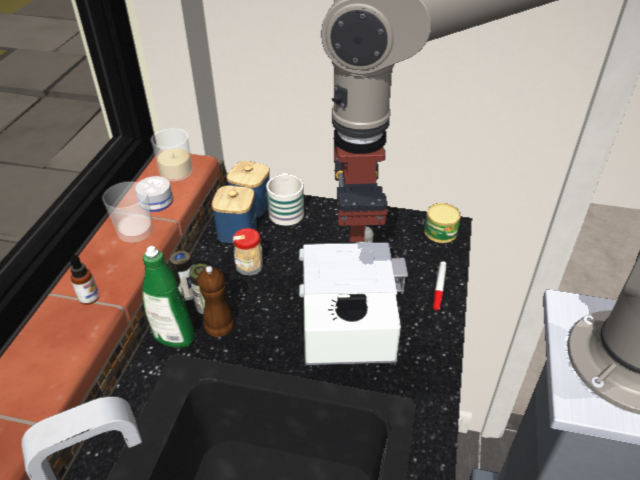

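Bar angle is 0.0° to the steriliser's x (10 minutes). The lid is flat at about 94–95 mm all over, the bystanders are unmoved, and the gripper is clear.

```bash
python3 -c "
from cell import ctrl
print(ctrl.finish_job())"
```

```text
the job is handed in; nothing more can be done
None
```

The steriliser is shut and its timer stands at 10 minutes. I handed the job in at about 14 s of the 54 s allowed.

- **Lid:** I swung it down with the closed fingertips, then pressed the tab down to its shut height, with about 20 N showing at the end. After I let go, the lid measured 94–95 mm high from tab to hinge, so it is flush and has stayed shut. I inferred the catch from this; I did not see or hear the click itself.
- **Timer:** I gripped the bar and turned it clockwise to about 1.32 rad; the wrist picture showed the pointer past the 20-minute mark. I then turned it back to the middle mark. After I let go, the bar lay within 0.1° of straight back, which is 10 minutes.
- **Surroundings:** In the last pictures, the items around the steriliser that were in view stood where they had at the start. The robot was clear of everything, with the gripper well above the steriliser. The glass can't be seen through the closed lid, but nothing reached into the chamber.

No check failed. Only the first outside-camera reading of the knob was off, by about 3 mm; the wrist camera corrected it before I gripped.

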